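# Pack the stamped clay plaques into their cut foam inserts

## Task

Pack the four clay plaques that lie singly on the clear part of the bench for shipping: lay each one face up in the foam insert whose cut-out has its shape and size (fish, half-moon shell, large oval, small oval), lined up with the outline and seated flat on the bottom of the cut-out. The clay is brittle, so set the plaques down rather than dropping them, and leave the shaving brush standing where it is.

Things in the scene. Friction and masses are not known exactly. Their poses are not given: they have to be found in the camera images.
- clay_fish: Fish-shaped plaque with scales and a tail, pale grey clay, loose, flat and face up on the table, 40 x 75 x 9 mm, 20 to 45 g. Origin: centre of its underside; x is across the body (40 mm: grip here, 5 mm from the origin towards the nose), y runs from tail to nose; z up.
- clay_shell: Half-moon (shell) plaque with concentric ridges, pale grey clay, loose, flat and face up on the table, 55 x 90 x 8 mm, 40 to 85 g. Origin: centre of its underside; x is across (55 mm: grip here), from the straight edge to the top of the arc; y runs along the straight edge; z up.
- clay_pebble: The larger oval plaque, with a spiral and dots, pale grey clay, loose, flat and face up on the table, 50 x 70 x 9 mm, 28 to 60 g. Origin: centre of its underside; x is across (50 mm: grip here), y along the oval; z up.
- clay_chip: The smaller oval plaque, with stamped dots, pale grey clay, loose, flat and face up on the table, 35 x 50 x 8 mm, 14 to 30 g. Origin: centre of its underside; x is across (35 mm: grip here), y along the oval; z up.
- foam_fish: Fixed packing insert, 122 x 112 x 13 mm, firm foam, black on blue. Cut-out 7 mm deep, blue floor 6 mm above the origin: blunt fish, 50 x 85 mm (nose at +y), bevelled rim (the plaque plus 5 mm all round). Black notches at -x and +x, 5 mm towards +y, let fingers in: 38 mm wide, 27 mm out from the plaque. Origin: underside, below where the seated plaque's origin belongs; axes as the plaque's.
- foam_shell: Fixed packing insert, 122 x 112 x 13 mm, firm foam, black on blue. Cut-out 7 mm deep, blue floor 6 mm above the origin: half-moon, 65 x 100 mm (straight side at -x, arc at +x), bevelled rim (the plaque plus 5 mm all round). Black notches at -x and +x let fingers in: 38 mm wide, 27 mm out from the plaque. Origin: underside, below where the seated plaque's origin belongs; axes as the plaque's.
- foam_pebble: Fixed packing insert, 122 x 112 x 13 mm, firm foam, black on blue. Cut-out 7 mm deep, blue floor 6 mm above the origin: large oval, 60 x 80 mm, bevelled rim (the plaque plus 5 mm all round). Black notches at -x and +x let fingers in: 38 mm wide, 27 mm out from the plaque. Origin: underside, below where the seated plaque's origin belongs; axes as the plaque's.
- foam_chip: Fixed packing insert, 122 x 112 x 13 mm, firm foam, black on blue. Cut-out 7 mm deep, blue floor 6 mm above the origin: small oval, 45 x 60 mm, bevelled rim (the plaque plus 5 mm all round). Black notches at -x and +x let fingers in: 38 mm wide, 27 mm out from the plaque. Origin: underside, below where the seated plaque's origin belongs; axes as the plaque's.
- shaving_brush: Upright shaving brush with white handle, red foot and bristles up, 36 mm across, 92 mm high, 60 g, loose: stands among the inserts and must stay standing where it is. Origin: centre of its underside, z up.

How it is judged:
At the end, for the whole second after the job is handed in: Each plaque lies released, at rest and face up in its own insert: centre within 10 mm of the cut-out's, underside within 3 mm of its floor, level within 0.08 rad, long axis within 0.3 rad of the cut-out's; the shaving brush is upright (0.15 rad), within 25 mm of where it stood (horizontal distance between clay_fish and foam_fish below 0.01 m and z of clay_fish in the frame of foam_fish between 0.003 and 0.009 m and angle between each of clay_fish, clay_shell, clay_pebble, clay_chip's own z axis and vertical below 0.08 rad and angle between the y axis of clay_fish and the y axis of foam_fish, either way round below 0.3 rad and linear speed of each of clay_fish, clay_shell, clay_pebble, clay_chip below 0.02 m/s and contact force between the fingers and clay_fish below 0.05 N and horizontal distance between clay_shell and foam_shell below 0.01 m and z of clay_shell in the frame of foam_shell between 0.003 and 0.009 m and angle between the y axis of clay_shell and the y axis of foam_shell, either way round below 0.3 rad and contact force between the fingers and clay_shell below 0.05 N and horizontal distance between clay_pebble and foam_pebble below 0.01 m and z of clay_pebble in the frame of foam_pebble between 0.003 and 0.009 m and angle between the y axis of clay_pebble and the y axis of foam_pebble, either way round below 0.3 rad and contact force between the fingers and clay_pebble below 0.05 N and horizontal distance between clay_chip and foam_chip below 0.01 m and z of clay_chip in the frame of foam_chip between 0.003 and 0.009 m and angle between the y axis of clay_chip and the y axis of foam_chip, either way round below 0.3 rad and contact force between the fingers and clay_chip below 0.05 N and angle between shaving_brush's own z axis and vertical below 0.15 rad and distance of shaving_brush from where it was at the start of the episode below 0.025 m); the robot touches nothing.
It fails at once if the fish plaque is dropped (moves faster than 0.7 m/s out of the fingers) (linear speed of clay_fish above 0.7 m/s and contact force between the fingers and clay_fish below 0.02 N).
It fails at once if the shell plaque is dropped (moves faster than 0.7 m/s out of the fingers) (linear speed of clay_shell above 0.7 m/s and contact force between the fingers and clay_shell below 0.02 N).
It fails at once if the pebble plaque is dropped (moves faster than 0.7 m/s out of the fingers) (linear speed of clay_pebble above 0.7 m/s and contact force between the fingers and clay_pebble below 0.02 N).
It fails at once if the chip plaque is dropped (moves faster than 0.7 m/s out of the fingers) (linear speed of clay_chip above 0.7 m/s and contact force between the fingers and clay_chip below 0.02 N).
It fails at once if the shaving brush is knocked over (angle between shaving_brush's own z axis and vertical above 0.5 rad).
It also fails if it takes over 90 s, if anything falls off the work surface, if the arm or the gripper's body presses on something with over 40 N, if the wrist force passes 120 N, or if a joint passes its speed limit or range.

## Robot

A 6-joint arm with a two-finger parallel gripper is mounted at the origin on a cart in front of the work surface, level with it; the furniture and walls round the work are solid. World frame = base frame: x ahead of the robot, y to its left, z up, the work surface at z = 0. Lengths are in m, angles in rad, forces in N, time in s.
With the tool pointing down it reaches from about 0.425 to 0.95 m from the base axis. Payload 3.5 kg.
Tool frame: the origin (TCP) lies between the finger pads; the fingertips stand 22 mm ahead of it and the grasp point (between the pads) lies 3 mm ahead of it (ctrl.nose_length is the z of the fingertips in the tool frame, in m); z points along the fingers, y is the line along which they close (so a half turn about z gives the same grasp; the last joint's range is limited). The gripper opens to 85 mm and grips with 20 to 120 N. Pads are 22 mm wide; open, the fingers measure 114 mm over their backs; the gripper's body (76 mm by 85 mm) begins 54 mm behind the grasp point. The pads swing forward as they close: fully open they stand 13 mm farther back than shut.
Start: joints at [0.964, 0.286, 1.577, -0, 1.279, -0.15], TCP at [0.298, 0.606, 0.253] pointing down, gripper open.
Joint ranges: [-2.77, 2.77], [-0.9, 2.22], [0.21, 2.48], [-1.53, 4.67], [0.24, 2.81], [-2.84, 2.84]. Speed limits (rad/s): [2.79, 2.79, 3.14, 3.14, 3.14, 3.14].

## Interface

Orientations are given as a unit quaternion [x, y, z, w].
In Python, from plant import ctrl gives the robot as it stands. The module is installed in compiled form; this text tells all that it offers.
- The arm moves only by the tool send_rows, never from a script. Its argument "rows" is text: rows parted by semicolons, each of 7 numbers parted by spaces: the turn, a rotation vector about the tool's x, y, z in normalised numbers (1 is 90 degrees), then the shift along the tool's x, y, z in a scale on which 1.0 is 0.4 m, then the opening, from -1 (shut) to 1 (fully open). A call has 1 to 8 rows; each row is the pose to reach, as a shift and turn from the pose commanded when the call began, along the tool's axes at that moment; what a row does not reach only later rows make up. A row lasts 1/8 s, in which the tool goes at most 62.5 mm and 10.7 degrees, less where a joint would pass 70% of its speed; a pose out of reach is approached as far as the arm can. Shift and turn numbers lie between -1 and 1, and a call with a number outside is refused. A call with a gripper value outside its range is refused whole. The fingers move at their own pace and stop on an object; "grip_force" is the grip in N (left out, the last holds). Time passes only in rows, so rows that repeat a pose let the fingers close. It gives the time, the measured TCP pose, the force, the opening and the grip force at its end, in the units of the state.
- ctrl.get_state(): the state, without advancing time (a new reading comes with each control period).
- ctrl.read_camera(name): name is "scene" or "top" or "wrist"; returns a dict with "color" (480x640x3 uint8, red, green, blue), "fx", "fy", "cx", "cy" (pixels), "D" ([k1, k2, p1, p2, k3] as OpenCV has them; the pictures are not rectified), "extrinsics" (4x4, takes a point from world to camera coordinates). Camera axes: x right, y down, z forward; pixel columns grow to the right and rows downward; lengths in m; the calibration is good to about 2 mm. A picture is of the moment at which its call begins. There is no depth.
- ctrl.sign_off(): hands the job in; it is judged then, once.
Trained networks look in a picture, given as the dict that the camera call returned (one of the last four; its "shot" number tells which), for a name from the list of things; names that differ only in an ending like _2 or _b are one class to them, and where a whole thing is asked for, a point or a joint stands for the part that bears it (a point fixed in the world has none). Each returns a list of dicts, best first, with "p" (0 to 1); they miss things now and then, are a little off and sometimes report something else, mostly with a low value. They report only what shows in the picture. A call takes as long as a camera call.
- ctrl.look_for(picture, target): "position" ([x, y, z] in m, in the coordinates of the camera as it stood for that picture, good to about 4 mm: the middle of the surface that is visible of it).
The state is a dict: "time": time; "qpos": joint angles; "dq": joint speeds; "joint_efforts": joint torques, N m; "eef_pos": TCP position; "tcp_rot": TCP orientation; "contact_force": force on the tool from outside, world axes, zero at the start; "wrist_torque": the same for the moment, N m; "opening": opening from 0.0 (shut) to 1.0 (fully open); "finger_force": force on a finger pad.
Only numpy, scipy, OpenCV 4.12 (cv2) and the standard library are available. Lean on these libraries where they do the work, as an engineer would, in place of code of your own. Each camera call takes 0.05 s, during which the arm holds its last target. There are 200 camera calls.

## Working session

There is one attempt and no reset: what is moved stays moved. The work goes in short steps, Python scripts to look and compute and a tool call to move; the robot and the scene stay as the last step left them, time stands still between calls to the robot, and variables do not carry over. Pictures are saved under pics/ and viewed, at most 14 in all, crops included, and the job is handed in when it is done.

Besides the shell and the picture viewer there is one more tool, called after "Call:" as a command line: name --argument value ..., lists and objects as JSON in quotes. send_rows: Moves the arm, as the interface text tells. Its arguments: {"type":"object","properties":{"rows":{"type":"string"},"grip_force":{"type":"number"}},"required":["rows"]}

```bash
mkdir -p pics
cat > h.py <<'E'
import numpy as np, cv2
from plant import ctrl
from scipy.spatial.transform import Rotation as R
def shot(cam,name=None):
    p=ctrl.read_camera(cam)
    if name: cv2.imwrite(f'pics/{name}.png',p['color'][:,:,::-1])
    return p
def K(p): return np.array([[p['fx'],0,p['cx']],[0,p['fy'],p['cy']],[0,0,1.]])
def toworld(p,uv,z):
    E=np.array(p['extrinsics']); uv=np.array(uv,float).reshape(-1,1,2)
    d=cv2.undistortPoints(uv,K(p),np.array(p['D'],float)).reshape(-1,2)
    d=np.c_[d,np.ones(len(d))]@E[:3,:3]; c=-E[:3,:3].T@E[:3,3]
    return c+d*((z-c[2])/d[:,2])[:,None]
def topix(p,X):
    E=np.array(p['extrinsics']); return cv2.projectPoints(np.array(X,float).reshape(-1,1,3),cv2.Rodrigues(E[:3,:3])[0],E[:3,3],K(p),np.array(p['D'],float))[0].reshape(-1,2)
def look(p,t):
    E=np.array(p['extrinsics']); return [(round(r['p'],2),np.round(E[:3,:3].T@(np.array(r['position'])-E[:3,3]),4)) for r in ctrl.look_for(p,t)]
NAMES=['clay_fish','clay_shell','clay_pebble','clay_chip','foam_fish','foam_shell','foam_pebble','foam_chip','shaving_brush']
E
python3 - <<'E'
from h import *
for c in('top','scene'):
    p=shot(c,c+'0')
    print(c,-np.array(p['extrinsics'])[:3,:3].T@np.array(p['extrinsics'])[:3,3])
    for n in NAMES:
        for r in look(p,n)[:2]: print(n,r[0],r[1],topix(p,r[1])[0].round())
s=ctrl.get_state();print(s['eef_pos'],s['tcp_rot'],R.from_quat(s['tcp_rot']).as_matrix().round(3),s['time'],ctrl.nose_length)
E
```

```text
top [0.39315417 0.00431509 0.891605  ]
clay_fish 0.72 [ 0.6233 -0.3044  0.0113] [459. 204.]
clay_shell 0.96 [ 0.6294 -0.1449  0.0118] [381. 199.]
clay_pebble 0.91 [ 0.4519 -0.0065  0.009 ] [312. 286.]
clay_chip 0.86 [0.4408 0.3132 0.0076] [149. 289.]
foam_fish 0.91 [0.4528 0.1542 0.0172] [230. 284.]
foam_shell 0.91 [ 0.4466 -0.1644  0.0056] [392. 289.]
foam_shell 0.26 [0.4561 0.1548 0.0162] [230. 282.]
foam_pebble 0.87 [0.6349 0.0096 0.0134] [306. 195.]
foam_chip 0.68 [ 0.4462 -0.3175  0.0096] [468. 291.]
shaving_brush 0.55 [0.6143 0.1401 0.0367] [239. 201.]
scene [-0.37356578 -0.54410137  1.00608413]
clay_shell 0.79 [ 0.6259 -0.1414  0.0035] [374. 248.]
clay_pebble 0.63 [ 0.4463 -0.0074  0.0135] [291. 271.]
clay_chip 0.5 [0.4367 0.3105 0.0064] [183. 232.]
foam_fish 0.71 [0.4555 0.1491 0.0113] [239. 248.]
foam_shell 0.82 [ 0.4492 -0.1684  0.0042] [352. 298.]
foam_pebble 0.69 [0.6306 0.0137 0.0141] [321. 224.]
foam_chip 0.96 [ 0.4485 -0.3202  0.0098] [414. 322.]
shaving_brush 0.66 [0.613  0.1394 0.0315] [276. 208.]
shaving_brush 0.56 [0.4392 0.3111 0.0095] [184. 231.]
[0.29767735 0.60579555 0.25328867] [ 2.26393032e-01  9.74036033e-01 -3.19463118e-05 -9.98203807e-06] [[-0.897  0.441 -0.   ]
 [ 0.441  0.897 -0.   ]
 [ 0.    -0.    -1.   ]] 1.0 0.022
```

```bash
python3 -c "
import cv2
a=cv2.imread('pics/top0.png')[130:350,90:530]
cv2.imwrite('pics/top0c.png',cv2.resize(a,(800,400),interpolation=cv2.INTER_CUBIC))"
```

```text
(no output)
```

View pics/top0c.png

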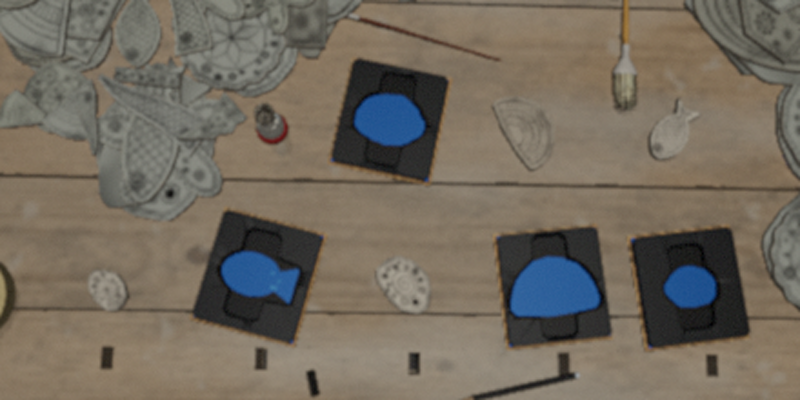

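View pics/scene0.png

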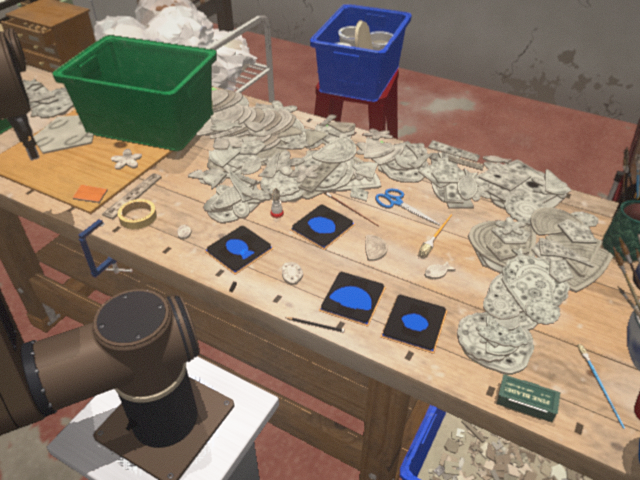

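The crop shows, in top-image terms, the chip (149,289), pebble (312,286), shell (381,199) and fish (459,204) lying singly. The inserts are fish (230,284), pebble (306,195), shell (392,289) and chip (468,291), and the brush stands at (239,200). This all agrees with what the networks reported. Next I measure the outlines.

```bash
cat >> h.py <<'E'
def ortho(p,c,z,half=0.08,n=320):
    "rectified patch: rows = world x (down = +x), cols = world y; 0.5 mm/px"
    g=np.linspace(-half,half,n); X,Y=np.meshgrid(c[0]+g,c[1]+g,indexing='ij')
    m=topix(p,np.c_[X.ravel(),Y.ravel(),np.full(X.size,z)]).reshape(n,n,2).astype(np.float32)
    return cv2.remap(p['color'],m[...,0],m[...,1],cv2.INTER_CUBIC)
def biggest(mask):
    mask=cv2.morphologyEx(mask.astype(np.uint8),cv2.MORPH_OPEN,np.ones((7,7)))
    cs=cv2.findContours(mask,cv2.RETR_EXTERNAL,cv2.CHAIN_APPROX_NONE)[0]
    n=mask.shape[0]/2
    return min([c for c in cs if cv2.contourArea(c)>1500],key=lambda c:-cv2.pointPolygonTest(c,(n,n),True))
def describe(cnt,c,half=0.08,n=320):
    P=cnt.reshape(-1,2)[:,::-1]/(n-1)*2*half-half+np.array(c)[:2]
    M=cv2.moments((P[:,None,:]*1000).astype(np.float32)); cen=np.array([M['m10'],M['m01']])/M['m00']/1000
    a=0.5*np.arctan2(2*M['mu11'],M['mu20']-M['mu02'])  # long axis
    u=np.array([np.cos(a),np.sin(a)]); v=np.array([-u[1],u[0]])
    U,V=(P-cen)@u,(P-cen)@v
    box=cen+u*(U.max()+U.min())/2+v*(V.max()+V.min())/2
    r=cv2.minAreaRect((P*1000).astype(np.float32))
    return dict(cen=cen.round(4),ang=round(np.degrees(a),1),box=box.round(4),L=round(np.ptp(U)*1e3,1),W=round(np.ptp(V)*1e3,1),rect=np.round(np.r_[r[0],r[1],r[2]],1))
E
cat > m.py <<'E'
from h import *
p=shot('top'); T={}
for n in NAMES[:8]:
    r=look(p,n)
    c=r[0][1]; tiles=[]
    if n[0]=='f':
        o=ortho(p,c,.006); h=cv2.cvtColor(o,cv2.COLOR_RGB2HSV); k=biggest((h[...,0]>95)&(h[...,0]<125)&(h[...,1]>120))
        o2=ortho(p,c,.013); k2=biggest((o2.max(2)<75)|(cv2.cvtColor(o2,cv2.COLOR_RGB2HSV)[...,1]>120)&(cv2.cvtColor(o2,cv2.COLOR_RGB2HSV)[...,0]>95))
        print(n,describe(k,c),'\n   outline',describe(k2,c)['rect']); cv2.drawContours(o,[cv2.convexHull(k2)],-1,(0,255,0),1)
    else:
        o=ortho(p,c,.008,.06,240); l=cv2.cvtColor(o,cv2.COLOR_RGB2LAB).astype(int); h=l[...,2]
        k=biggest(cv2.morphologyEx((cv2.GaussianBlur(h.astype(np.uint8),(5,5),0)<cv2.threshold(h.astype(np.uint8),0,255,cv2.THRESH_OTSU)[0]).astype(np.uint8),cv2.MORPH_CLOSE,np.ones((9,9))))
        print(n,describe(k,c,.06,240))
    cv2.drawContours(o,[k],-1,(255,0,0),1); T[n]=cv2.resize(o[::-1,::-1],(200,200))
cv2.imwrite('pics/m.png',np.vstack([np.hstack([T[n] for n in NAMES[i:i+4]]) for i in(0,4)])[...,::-1])
E
python3 m.py
```

```text
clay_fish {'cen': array([ 0.6319, -0.2922]), 'ang': np.float64(-75.6), 'box': array([ 0.6367, -0.3022]), 'L': np.float64(128.8), 'W': np.float64(80.4), 'rect': array([ 629.4, -304.6,   76.5,  121.6,    1.8])}
clay_shell {'cen': array([ 0.6272, -0.1412]), 'ang': np.float64(28.6), 'box': array([ 0.6286, -0.1447]), 'L': np.float64(89.8), 'W': np.float64(60.7), 'rect': array([ 626.8, -144.6,   89.2,   60.9,   23.6])}
clay_pebble {'cen': array([ 0.4503, -0.006 ]), 'ang': np.float64(41.6), 'box': array([ 0.4491, -0.0085]), 'L': np.float64(73.8), 'W': np.float64(50.7), 'rect': array([449.2,  -8.5,  73.5,  50.1,  45. ])}
clay_chip {'cen': array([0.4406, 0.3125]), 'ang': np.float64(42.4), 'box': array([0.4404, 0.3128]), 'L': np.float64(54.9), 'W': np.float64(40.0), 'rect': array([440.7, 312. ,  45.2,  44.7,  90. ])}
foam_fish {'cen': array([0.4581, 0.1532]), 'ang': np.float64(74.8), 'box': array([0.4579, 0.1529]), 'L': np.float64(86.3), 'W': np.float64(50.7), 'rect': array([457.8, 153. ,  86.3,  50.7,  74.4])} 
   outline [457.8 152.8 112.8 120.6  76. ]
foam_shell {'cen': array([ 0.4486, -0.1696]), 'ang': np.float64(-83.1), 'box': array([ 0.452 , -0.1693]), 'L': np.float64(103.8), 'W': np.float64(67.3), 'rect': array([ 451.5, -170.6,   67.3,  103.4,    2.6])} 
   outline [ 451.8 -168.   120.3  113.2    6.7]
foam_pebble {'cen': array([0.6364, 0.0141]), 'ang': np.float64(79.7), 'box': array([0.6367, 0.013 ]), 'L': np.float64(83.6), 'W': np.float64(63.6), 'rect': array([636.8,  13.7,  82.8,  62.2,  90. ])} 
   outline [635.2  13.2 111.  122.6  78.9]
foam_chip {'cen': array([ 0.453 , -0.3222]), 'ang': np.float64(-85.4), 'box': array([ 0.4536, -0.3212]), 'L': np.float64(62.1), 'W': np.float64(48.7), 'rect': array([ 453.7, -321.2,   61.7,   48.2,   90. ])} 
   outline [ 452.8 -318.   120.7  115.6    7.8]
```

View pics/m.png

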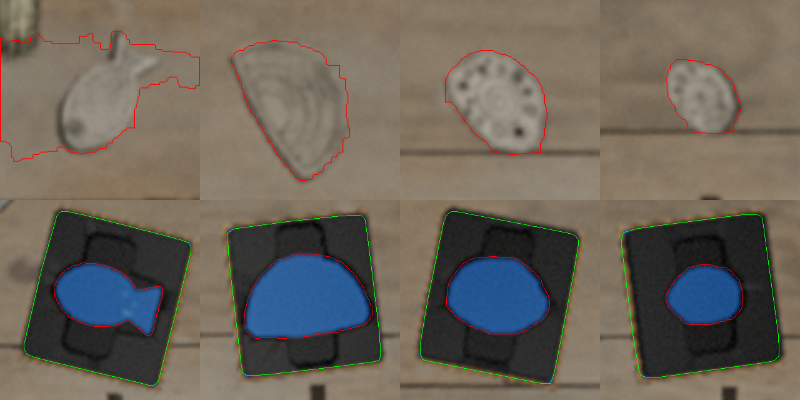

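All four foam outlines fit well. The plaque outlines are rougher, so I'll refine each with the wrist camera from close by. First I go above the chip.

```bash
cat >> h.py <<'E'
def go(x,y,z,psi):
    "tool shift (mm) and turn about tool z (deg) to put TCP at x,y,z with closing line at psi deg"
    s=ctrl.get_state(); Rm=R.from_quat(s['tcp_rot']).as_matrix(); p0=np.array(s['eef_pos'])
    now=np.degrees(np.arctan2(Rm[1,1],Rm[0,1])); d=Rm.T@(np.array([x,y,z])-p0)*1000
    q1=np.degrees(s['qpos'][0]);q6=np.degrees(s['qpos'][5]); n1=np.degrees(np.arctan2(y,x))
    print('t',round(s['time'],2),'pos',p0.round(4),'psi',round(now,1),'tilt',np.degrees(np.arccos(-Rm[2,2])).round(2),'open',round(s['opening'],3))
    for k in(-1,0,1):
        ps=psi+180*k; q=q6+(n1-q1)-((ps-now+180)%360-180)
        rz=-((ps-now+180)%360-180)
        if abs(q)<155 and abs(rz)<=100: print('  shift',d.round(1),'rz',round(rz,1),'q6->',round(q))
E
python3 -c "
from h import *
go(.44,.313,.2,-48)"
```

```text
t 1.45 pos [0.2977 0.6058 0.2533] psi 63.8 tilt 0.0 open 0.999
  shift [-256.8 -200.    53.3] rz -68.2 q6-> -97
  shift [-256.8 -200.    53.3] rz -68.2 q6-> -97
```

The manual's scale: shifts go in shares of 0.4 m and turns go in shares of 90 degrees. Converting my numbers, -257 mm is -0.6425, -200 mm is -0.5, 85 degrees is 0.9444.

Call:
send_rows --rows "0 0 0.1111 -0.1 -0.1 0.0125 1;0 0 0.2333 -0.2 -0.1875 0.0375 1;0 0 0.3556 -0.3 -0.275 0.0625 1;0 0 0.4778 -0.4 -0.35 0.0875 1;0 0 0.5889 -0.5 -0.425 0.1125 1;0 0 0.7111 -0.575 -0.475 0.125 1;0 0 0.8333 -0.6425 -0.5 0.1325 1;0 0 0.9444 -0.6425 -0.5 0.1325 1"

```text
time: 2.45
eef_pos: [0.4413, 0.3114, 0.2003]
tcp_rot: [0.828, 0.561, 0.0, 0.0]
contact_force: [0.5, 0.5, -0.3]
opening: 0.996
finger_force: 0.0
```

```bash
cat > w.py <<'E'
from h import *
import sys
p=shot('wrist',sys.argv[1]+'_raw'); c=np.array([float(sys.argv[3]),float(sys.argv[4])]); n=sys.argv[2]; z=.008
print(look(p,n)[:2])
o=ortho(p,c,z,.07,560); cv2.imwrite(f'pics/{sys.argv[1]}.png',o[::-1,::-1,::-1])
print('cam',-np.array(p['extrinsics'])[:3,:3].T@np.array(p['extrinsics'])[:3,3]); go(float(sys.argv[3]),float(sys.argv[4]),.2,-48)
E
python3 w.py chip1 clay_chip .4406 .3125
```

```text
[(0.93, array([0.4414, 0.3134, 0.006 ]))]
cam [0.47110951 0.38426323 0.32027427]
t 2.55 pos [0.4405 0.3124 0.2004] psi -21.2 tilt 0.01 open 1.001
  shift [0.1 0.  0.4] rz 26.8 q6-> 83
```

View pics/chip1.png

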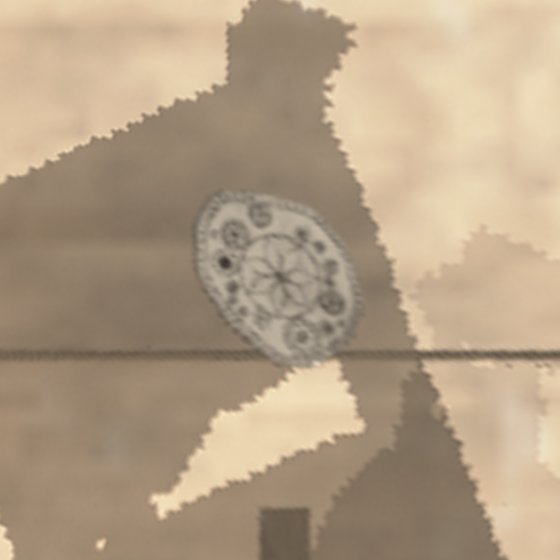

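The chip shows at about (277,278) in the rectified patch (4 px/mm), with its long axis running from upper left to lower right. I'll segment it on the red-to-blue ratio so shadows don't matter.

```bash
cat >> h.py <<'E'
def seg(p,c,z=.008,half=.07,n=560,name=None):
    o=ortho(p,c,z,half,n); f=cv2.GaussianBlur(o,(9,9),0).astype(float)
    r=np.clip((f[...,0]/(f[...,2]+1)-1)*255,0,255).astype(np.uint8)
    t=cv2.threshold(r,0,255,cv2.THRESH_OTSU)[0]
    m=cv2.morphologyEx((r<t).astype(np.uint8),cv2.MORPH_CLOSE,np.ones((21,21)))
    k=biggest(m); d=describe(k,c,half,n); e=cv2.fitEllipse(cv2.convexHull(k))
    if name: cv2.drawContours(o,[k],-1,(255,0,0),1); cv2.imwrite(f'pics/{name}.png',o[::-1,::-1,::-1])
    print(d); return d
E
python3 - <<'E'
from h import *
p=shot('wrist'); d=seg(p,[.4406,.3125],name='chip2')
go(*d['box'],.2,d['ang']-90)
t=shot('top')
for n,c in (('fish',(.628,-.304)),('shell',(.6286,-.1447)),('pebble',(.4491,-.0085))):seg(t,c,half=.055,n=440,name='t'+n)
a=[cv2.imread(f'pics/{n}.png') for n in('chip2','tfish','tshell','tpebble')]
a=[cv2.resize(x,(300,300)) for x in a]
cv2.imwrite('pics/m2.png',np.vstack([np.hstack(a[:2]),np.hstack(a[2:])]))
E
```

```text
{'cen': array([0.4417, 0.313 ]), 'ang': np.float64(41.8), 'box': array([0.4428, 0.3132]), 'L': np.float64(50.4), 'W': np.float64(35.5), 'rect': array([442.7, 313.1,  50.3,  35.4,  45. ])}
t 2.6 pos [0.4403 0.3128 0.2004] psi -21.0 tilt 0.01 open 1.001
  shift [1.3 2.2 0.4] rz 27.2 q6-> 83
{'cen': array([ 0.631 , -0.2983]), 'ang': np.float64(-83.0), 'box': array([ 0.6343, -0.3016]), 'L': np.float64(119.4), 'W': np.float64(109.6), 'rect': array([ 628., -304.,  110.,  110.,   -0.])}
{'cen': array([ 0.6229, -0.1573]), 'ang': np.float64(40.4), 'box': array([ 0.6244, -0.161 ]), 'L': np.float64(127.6), 'W': np.float64(104.6), 'rect': array([ 621. , -151.1,   97.2,   94.7,   90. ])}
{'cen': array([ 0.4512, -0.0055]), 'ang': np.float64(44.3), 'box': array([ 0.4508, -0.007 ]), 'L': np.float64(71.2), 'W': np.float64(51.2), 'rect': array([451.1,  -7.1,  71.3,  50.3,  46.1])}
```

View pics/m2.png

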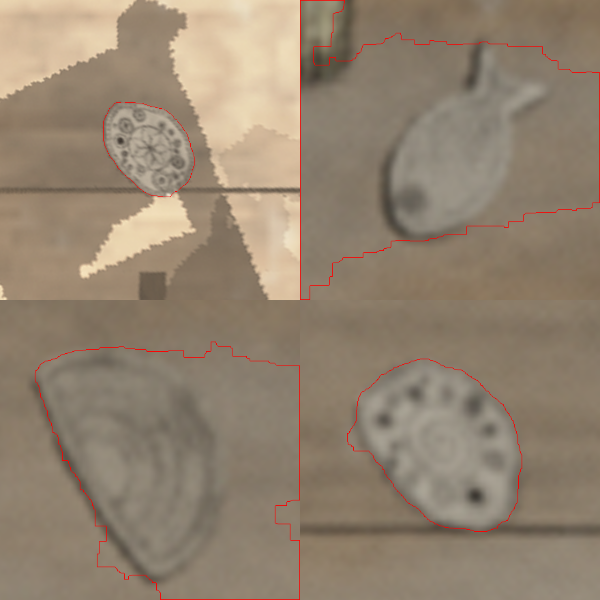

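The chip fit (50.4 x 35.5 mm) matches the spec: centre about (0.4422, 0.313), long axis 42°. I go down over it with the fingers part closed.

Scaled: 172 mm is 0.43, 120 mm is 0.3, 27 degrees is 0.3.

Call:
send_rows --rows "0 0 0.1111 0.0025 0.005 0.1 0.2;0 0 0.2222 0.0025 0.005 0.2 0.2;0 0 0.3 0.0025 0.005 0.3 0.2;0 0 0.3 0.0025 0.005 0.375 0.2;0 0 0.3 0.0025 0.005 0.4125 0.2;0 0 0.3 0.0025 0.005 0.425 0.2;0 0 0.3 0.0025 0.005 0.43 0.2;0 0 0.3 0.0025 0.005 0.43 0.2" --grip_force 25

```text
time: 3.65
eef_pos: [0.4432, 0.3136, 0.0295]
tcp_rot: [0.934, 0.357, 0.001, -0.0]
contact_force: [-0.1, -1.1, 0.2]
opening: 0.6
finger_force: 0.0
```

Scaled: 4 mm is 0.01, 3 mm is 0.0075.

Call:
send_rows --rows "0 0 0 0 0 0.0025 0.2;0 0 0 0 0 0.005 0.2;0 0 0 0 0 0.0075 0.2;0 0 0 0 0 0.01 0.2;0 0 0 0 0 0.01 0.2"

```text
time: 4.28
eef_pos: [0.4422, 0.3131, 0.0241]
tcp_rot: [0.934, 0.357, -0.0, 0.0]
contact_force: [0.6, 1.0, -0.5]
opening: 0.601
finger_force: 0.0
```

Scaled: 2 mm is 0.005, 1 mm is 0.0025.

Call:
send_rows --rows "0 0 0 0 0 0.0025 0.2;0 0 0 0 0 0.005 0.2;0 0 0 0 0 0.005 0.2;0 0 0 0 0 0.005 0.2"

```text
time: 4.78
eef_pos: [0.4424, 0.3132, 0.0223]
tcp_rot: [0.934, 0.357, 0.0, -0.0]
contact_force: [0.2, 0.8, 1.4]
opening: 0.6
finger_force: 0.0
```

Scaled: 2 mm is 0.005, 1 mm is 0.0025.

Call:
send_rows --rows "0 0 0 0 0 0.0025 0.2;0 0 0 0 0 0.005 0.2;0 0 0 0 0 0.005 0.2;0 0 0 0 0 0.005 0.2"

```text
time: 5.28
eef_pos: [0.4423, 0.3132, 0.0203]
tcp_rot: [0.934, 0.357, 0.0, -0.0]
contact_force: [0.2, -0.3, 0.1]
opening: 0.599
finger_force: 0.0
```

The tips clearly sit back while open, as in the four-bar model. I close on the chip 1 mm higher.

Scaled: -15 mm is -0.0375, -5 mm is -0.0125.

Call:
send_rows --rows "0 0 0 0 0 -0.0025 0;0 0 0 0 0 -0.0025 -1;0 0 0 0 0 -0.0025 -1;0 0 0 0 0 -0.0025 -1;0 0 0 0 0 -0.0025 -1;0 0 0 0 0 -0.0025 -1;0 0 0 0 0 -0.0125 -1;0 0 0 0 0 -0.0375 -1"

```text
time: 6.28
eef_pos: [0.4414, 0.3127, 0.0347]
tcp_rot: [0.934, 0.357, -0.001, 0.0]
contact_force: [0.2, 0.6, 0.1]
opening: 0.39
finger_force: 25.0
```

Scaled: -100 mm is -0.25, -80 mm is -0.2.

Call:
send_rows --rows "0 0 0 0 0 -0.1 -1;0 0 0 0 0 -0.2 -1;0 0 0 0 0 -0.25 -1;0 0 0 0 0 -0.25 -1"

```text
time: 6.78
eef_pos: [0.4435, 0.3137, 0.1377]
tcp_rot: [0.934, 0.357, 0.002, -0.0]
contact_force: [0.4, 0.0, -0.5]
opening: 0.393
finger_force: 25.0
```

Run:
```python
from h import *
p=shot('wrist','held1'); print(look(p,'clay_chip')[:2])
go(.453,-.321,.12,5)
```

```text
[(0.72, array([0.4486, 0.3133, 0.1227])), (0.19, array([0.61  , 0.1575, 0.0114]))]
t 6.88 pos [0.4418 0.3129 0.1347] psi -48.2 tilt 0.06 open 0.389
  shift [-414.3  479.8   14.9] rz -53.2 q6-> -40
```

View pics/held1.png

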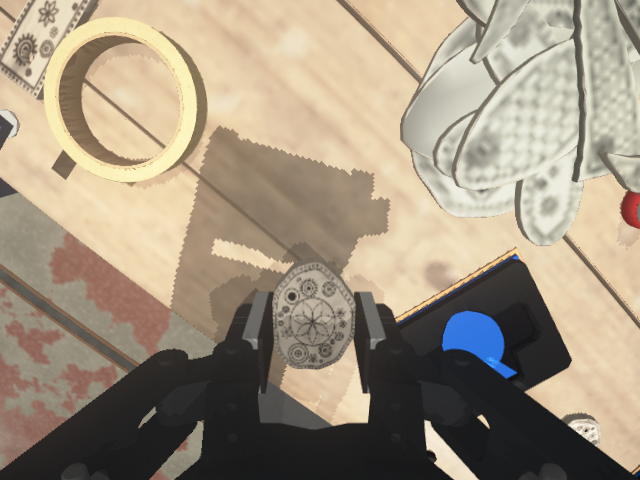

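The chip is held squarely between the pads at about (314,315). I carry it to foam_chip.

Scaled: 327 mm is 0.8175, 283 mm is 0.7075, -39 degrees is -0.4333.

Call:
send_rows --rows "0 0 -0.0444 -0.05 0.0575 0 -1;0 0 -0.1 -0.1375 0.16 0 -1;0 0 -0.1556 -0.23 0.2675 0 -1;0 0 -0.2111 -0.325 0.3775 0 -1;0 0 -0.2667 -0.42 0.4875 0 -1;0 0 -0.3222 -0.515 0.5975 0 -1;0 0 -0.3778 -0.61 0.7075 0 -1;0 0 -0.4333 -0.705 0.8175 0 -1"

```text
time: 7.88
eef_pos: [0.449, -0.12, 0.1337]
tcp_rot: [0.761, 0.649, -0.0, -0.001]
contact_force: [0.0, 0.5, -0.1]
opening: 0.392
finger_force: 25.0
```

Run:
```python
from h import *
go(.453,-.321,.12,5)
```

```text
t 7.88 pos [ 0.449  -0.12    0.1337] psi -9.0 tilt 0.16 open 0.392
  shift [-197.9   35.5   13.4] rz -14.0 q6-> -40
```

Scaled: -198 mm is -0.495, -190 mm is -0.475, -14 degrees is -0.1556.

Call:
send_rows --rows "0 0 -0.0444 -0.1125 0.02 0.005 -1;0 0 -0.0889 -0.225 0.04 0.01 -1;0 0 -0.1333 -0.3375 0.06 0.02 -1;0 0 -0.1556 -0.425 0.0775 0.03 -1;0 0 -0.1556 -0.475 0.085 0.0325 -1;0 0 -0.1556 -0.495 0.09 0.0325 -1;0 0 -0.1556 -0.495 0.09 0.0325 -1;0 0 -0.1556 -0.495 0.09 0.0325 -1"

```text
time: 8.88
eef_pos: [0.4543, -0.3186, 0.1222]
tcp_rot: [0.676, 0.737, 0.0, -0.0]
contact_force: [0.1, -0.1, -0.3]
opening: 0.391
finger_force: 25.0
```

Run:
```python
from h import *
p=shot('wrist','over1'); print(look(p,'foam_chip')[:2])
for z,h in((.006,(-.321)),):
    c=[.453,-.321]; o=ortho(p,c,.006); hh=cv2.cvtColor(o,cv2.COLOR_RGB2HSV); print(describe(biggest((hh[...,0]>95)&(hh[...,0]<125)&(hh[...,1]>120)),c))
go(.453,-.321,.04,5)
```

```text
[(0.73, array([ 0.454 , -0.307 ,  0.0127]))]
{'cen': array([ 0.4525, -0.3169]), 'ang': np.float64(-3.6), 'box': array([ 0.4536, -0.3181]), 'L': np.float64(45.6), 'W': np.float64(49.6), 'rect': array([ 452.8, -316.4,   45.2,   47.3,    6.7])}
t 8.97 pos [ 0.4544 -0.3188  0.1224] psi 4.9 tilt 0.01 open 0.389
  shift [-2.1 -1.6 82.4] rz -0.1 q6-> -40
```

View pics/over1.png

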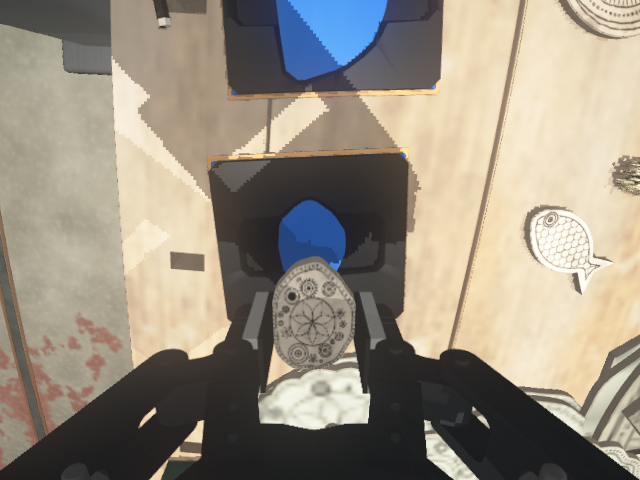

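The blue cut-out shows at (312,240) and the chip at (314,315) lines up with its axis. I lower it.

Scaled: 94 mm is 0.235, 93 mm is 0.2325.

Call:
send_rows --rows "0 0 0 -0.005 -0.0025 0.0625 -1;0 0 0 -0.0063 -0.0025 0.1375 -1;0 0 0 -0.0063 -0.0025 0.1875 -1;0 0 0 -0.0063 -0.0025 0.21 -1;0 0 0 -0.0063 -0.0025 0.22 -1;0 0 0 -0.0063 -0.0025 0.2275 -1;0 0 0 -0.0063 -0.0025 0.2325 -1;0 0 0 -0.0063 -0.0025 0.235 -1"

```text
time: 9.98
eef_pos: [0.4537, -0.3226, 0.0287]
tcp_rot: [0.677, 0.736, -0.0, 0.0]
contact_force: [-0.5, 0.8, -0.2]
opening: 0.388
finger_force: 25.0
```

Scaled: 1 mm is 0.0025, 0.5 mm is 0.0013.

Call:
send_rows --rows "0 0 0 0 0 0.0013 -1;0 0 0 0 0 0.0025 -1;0 0 0 0 0 0.0025 -1"

```text
time: 10.35
eef_pos: [0.4536, -0.3225, 0.0278]
tcp_rot: [0.677, 0.736, -0.0, 0.0]
contact_force: [-1.1, 1.4, 4.2]
opening: 0.391
finger_force: 25.3
```

It touched down (4 N). I release to 51 mm, rise, and look.

Scaled: -130 mm is -0.325, -80 mm is -0.2.

Call:
send_rows --rows "0 0 0 0 0 0 -0.1;0 0 0 0 0 0 0.1;0 0 0 0 0 0 0.2;0 0 0 0 0 0 0.2;0 0 0 0 0 -0.025 0.2;0 0 0 0 0 -0.1 0.2;0 0 0 0 0 -0.2 0.2;0 0 0 0 0 -0.325 0.7"

```text
time: 11.35
eef_pos: [0.453, -0.3218, 0.1583]
tcp_rot: [0.677, 0.736, 0.0, -0.001]
contact_force: [-0.4, -0.8, -0.2]
opening: 0.791
finger_force: 0.0
```

Run:
```python
from h import *
p=shot('wrist'); print(look(p,'clay_chip')[:2])
seg(p,[.4535,-.322],z=.014,name='placed1')
a=cv2.imread('pics/placed1.png')[::2,::2]; cv2.imwrite('pics/fish1.png',p['color'][...,::-1])
b=cv2.resize(p['color'][...,::-1],(373,280)); cv2.imwrite('pics/c1.png',np.hstack([a,b]))
go(.628,-.304,.2,5)
```

```text
[(0.76, array([ 0.4521, -0.3236,  0.0141]))]
{'cen': array([ 0.4527, -0.3186]), 'ang': np.float64(-43.6), 'box': array([ 0.4531, -0.319 ]), 'L': np.float64(157.8), 'W': np.float64(158.5), 'rect': array([ 452. , -311.7,  119.9,  129.6,    7.4])}
t 11.45 pos [ 0.4566 -0.3253  0.1652] psi 4.8 tilt 0.81 open 0.849
  shift [  6.4 172.9 -33.3] rz -0.2 q6-> -31
```

View pics/c1.png

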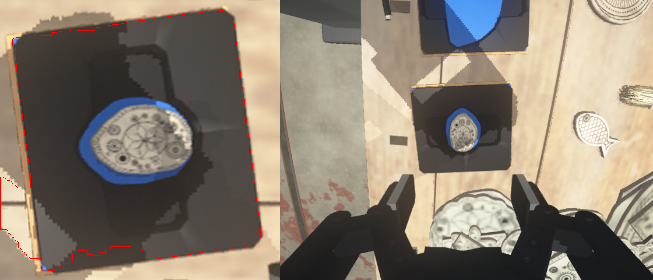

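The chip lies inside its cut-out, about 3 mm towards -y of centre, which is well within tolerance. In the right panel the fish is at about (592,127). I move over the fish.

Scaled: 173 mm is 0.4325, 170 mm is 0.425, -51 degrees is -0.5667.

Call:
send_rows --rows "0 0 -0.1 0.005 0.0875 -0.025 1;0 0 -0.2 0.01 0.1875 -0.05 1;0 0 -0.3 0.015 0.2875 -0.075 1;0 0 -0.4 0.015 0.375 -0.0825 1;0 0 -0.5 0.015 0.425 -0.0825 1;0 0 -0.5667 0.015 0.4325 -0.0825 1;0 0 -0.5667 0.015 0.4325 -0.0825 1;0 0 -0.5667 0.015 0.4325 -0.0825 1"

```text
time: 12.45
eef_pos: [0.625, -0.3018, 0.1902]
tcp_rot: [0.295, 0.956, 0.0, -0.0]
contact_force: [-0.4, 0.1, -1.0]
opening: 1.004
finger_force: 0.0
```

Run:
```python
from h import *
p=shot('wrist','fraw'); print(look(p,'clay_fish')[:2])
d=seg(p,[.628,-.304],name='fish2',half=.06,n=480)
```

```text
[(0.83, array([ 0.6234, -0.3117,  0.0118]))]
{'cen': array([ 0.631 , -0.2956]), 'ang': np.float64(-86.3), 'box': array([ 0.6342, -0.3027]), 'L': np.float64(125.2), 'W': np.float64(115.0), 'rect': array([ 630.6, -304. ,  120. ,  114.7,   90. ])}
```

View pics/fish2.png

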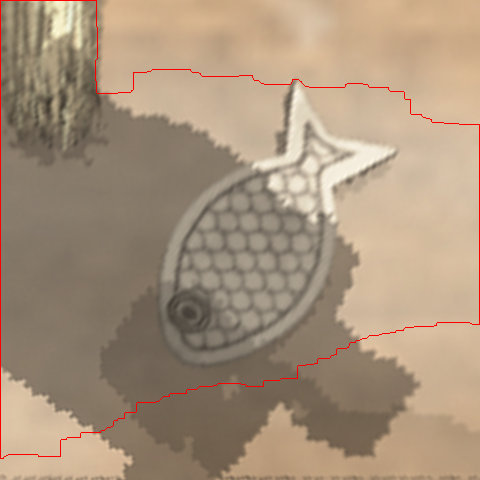

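The fish patch shows the tail tips at (297,83) and (395,152) and the nose near (180,355). So the nose axis points at about 145°, and the grip point is at (250,253), which is world (0.625, -0.3065).

Run:
```python
from h import *
go(.6248,-.3065,.021,54.8)
```

```text
t 12.55 pos [ 0.625  -0.3019  0.1904] psi 55.8 tilt 0.01 open 0.996
  shift [ -2.4  -3.9 169.4] rz 1.0 q6-> -81
```

Scaled: 169 mm is 0.4225, 167 mm is 0.4175, 1 degrees is 0.0111.

Call:
send_rows --rows "0 0 0.0111 -0.005 -0.01 0.1 0.25;0 0 0.0111 -0.005 -0.01 0.2 0.25;0 0 0.0111 -0.005 -0.01 0.2875 0.25;0 0 0.0111 -0.005 -0.01 0.35 0.25;0 0 0.0111 -0.005 -0.01 0.3875 0.25;0 0 0.0111 -0.005 -0.01 0.4075 0.25;0 0 0.0111 -0.005 -0.01 0.4175 0.25;0 0 0.0111 -0.005 -0.01 0.4225 0.25"

```text
time: 13.55
eef_pos: [0.6254, -0.3066, 0.0223]
tcp_rot: [0.302, 0.953, -0.0, 0.001]
contact_force: [-0.1, 0.2, -0.3]
opening: 0.625
finger_force: 0.0
```

Scaled: -14 mm is -0.035, -4 mm is -0.01.

Call:
send_rows --rows "0 0 0 0 0 0 0.2;0 0 0 0 0 0 -1;0 0 0 0 0 0 -1;0 0 0 0 0 0 -1;0 0 0 0 0 0 -1;0 0 0 0 0 0 -1;0 0 0 0 0 -0.01 -1;0 0 0 0 0 -0.035 -1"

```text
time: 14.55
eef_pos: [0.6236, -0.3054, 0.0339]
tcp_rot: [0.302, 0.953, 0.001, -0.002]
contact_force: [0.2, 0.0, -0.4]
opening: 0.447
finger_force: 25.2
```

Scaled: -120 mm is -0.3, -90 mm is -0.225.

Call:
send_rows --rows "0 0 0 0 0 -0.125 -1;0 0 0 0 0 -0.225 -1;0 0 0 0 0 -0.3 -1;0 0 0 0 0 -0.3 -1"

```text
time: 15.05
eef_pos: [0.6263, -0.3072, 0.1592]
tcp_rot: [0.302, 0.953, -0.001, 0.003]
contact_force: [0.0, -0.7, 0.4]
opening: 0.447
finger_force: 25.3
```

Run:
```python
from h import *
go(.4593,.158,.13,-15)
p=shot('wrist','held2')
```

```text
t 15.05 pos [ 0.6263 -0.3072  0.1592] psi 54.8 tilt 0.39 open 0.447
  shift [404.6 284.1  26.5] rz 69.8 q6-> 34
```

View pics/held2.png

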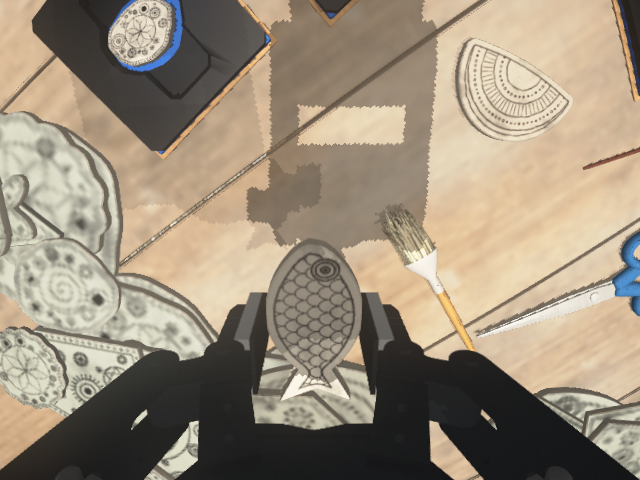

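The fish is held square with its nose forward along the tool's +x (eye at (325,268)). I carry it to foam_fish.

Scaled: 285 mm is 0.7125, 245 mm is 0.6125, 55 degrees is 0.6111.

Call:
send_rows --rows "0 0 0.0667 0.04 0.0275 0 -1;0 0 0.1444 0.1125 0.08 0 -1;0 0 0.2222 0.2125 0.15 0 -1;0 0 0.3 0.3125 0.22 0 -1;0 0 0.3778 0.4125 0.29 0 -1;0 0 0.4556 0.5125 0.36 0 -1;0 0 0.5333 0.6125 0.43 0 -1;0 0 0.6111 0.7125 0.5 0 -1"

```text
time: 16.1
eef_pos: [0.5047, 0.023, 0.1527]
tcp_rot: [0.71, 0.704, -0.001, -0.002]
contact_force: [0.3, 0.5, 0.0]
opening: 0.45
finger_force: 25.3
```

Run:
```python
from h import *
go(.4593,.158,.13,-15)
```

```text
t 16.1 pos [0.5047 0.023  0.1527] psi -0.4 tilt 0.26 open 0.45
  shift [134.6 -46.3  23. ] rz 14.6 q6-> 34
```

Scaled: 134 mm is 0.335, 128 mm is 0.32, 14.5 degrees is 0.1611.

Call:
send_rows --rows "0 0 0.0444 0.1 -0.035 0.015 -1;0 0 0.0889 0.2 -0.07 0.03 -1;0 0 0.1333 0.28 -0.0975 0.05 -1;0 0 0.1611 0.32 -0.11 0.0575 -1;0 0 0.1611 0.335 -0.115 0.0575 -1;0 0 0.1611 0.335 -0.115 0.0575 -1;0 0 0.1611 0.335 -0.115 0.0575 -1"

```text
time: 16.98
eef_pos: [0.4616, 0.1549, 0.1321]
tcp_rot: [0.792, 0.611, -0.0, 0.0]
contact_force: [0.1, -0.2, -0.5]
opening: 0.443
finger_force: 25.3
```

Run:
```python
from h import *
p=shot('wrist','over2'); c=[.458,.153]; o=ortho(p,c,.006); hh=cv2.cvtColor(o,cv2.COLOR_RGB2HSV); k=biggest((hh[...,0]>95)&(hh[...,0]<125)&(hh[...,1]>120)); print(describe(k,c))
P=k.reshape(-1,2)[:,::-1]/319*.16-.08+np.array(c); a=np.radians(75.5);u=np.array([np.cos(a),np.sin(a)]);v=np.array([u[1],-u[0]])
print('max along nose',((P-c)@u).max(),'x range',((P-c)@v).min(),((P-c)@v).max())
go(.4593,.158,.028,-15)
```

```text
{'cen': array([0.4619, 0.1667]), 'ang': np.float64(2.7), 'box': array([0.4602, 0.1651]), 'L': np.float64(48.5), 'W': np.float64(51.4), 'rect': array([461.6, 167.1,  49. ,  47.1,  80.8])}
max along nose 0.03911100033986647 x range -0.02274321732145314 0.02433398662470863
t 17.02 pos [0.4617 0.1549 0.1323] psi -14.7 tilt 0.01 open 0.449
  shift [  2.4  -3.1 104.3] rz 0.3 q6-> 34
```

View pics/over2.png

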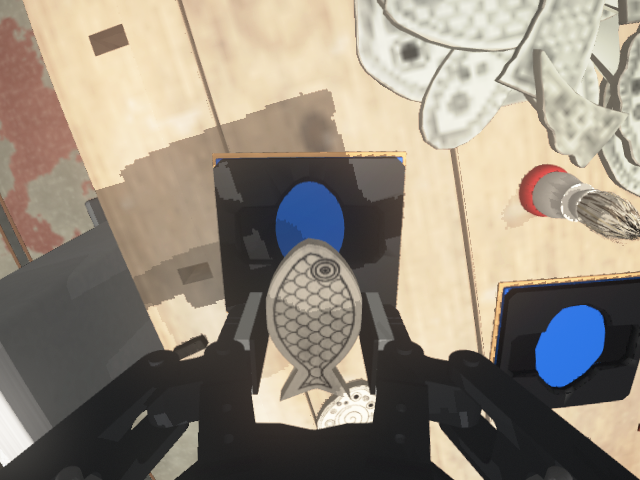

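The cut-out at (310,225) is in line with the fish. Before lowering, I check the chip's offset in the top camera to correct any bias.

Run:
```python
from h import *
p=shot('top'); print(look(p,'clay_chip')[:2],look(p,'clay_fish')[:2],look(p,'foam_chip')[:1])
a=ortho(p,[.453,-.321],.010,.045,400)[::-1,::-1,::-1]; b=ortho(p,[.458,.153],.013,.06,400)[::-1,::-1,::-1]
cv2.imwrite('pics/chk.png',np.hstack([a,b]))
```

```text
[(0.85, array([ 0.4525, -0.3224,  0.0135])), (0.5, array([ 0.6317, -0.1444,  0.0103]))] [(0.47, array([0.6346, 0.0138, 0.0147]))] [(0.73, array([ 0.4488, -0.3178,  0.0127]))]
```

View pics/chk.png

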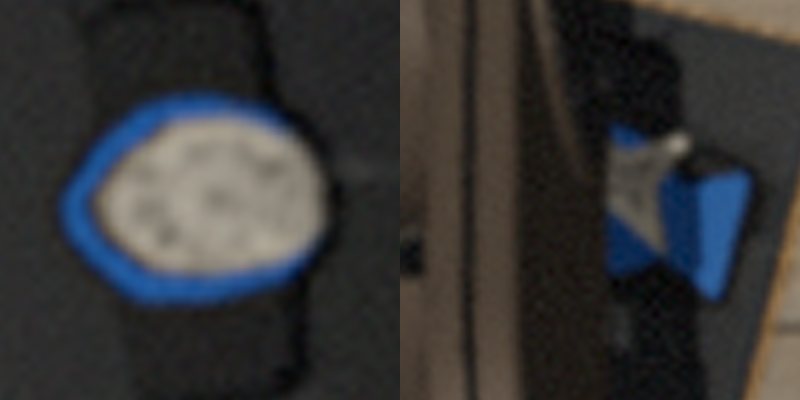

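The chip is centred to about 2 mm. I lower the fish.

Scaled: 103.5 mm is 0.2588, 1.7 mm is 0.0043.

Call:
send_rows --rows "0 0 0 0.0043 -0.0075 0.0625 -1;0 0 0 0.0043 -0.0075 0.1375 -1;0 0 0 0.0043 -0.0075 0.195 -1;0 0 0 0.0043 -0.0075 0.225 -1;0 0 0 0.0043 -0.0075 0.24 -1;0 0 0 0.0043 -0.0075 0.25 -1;0 0 0 0.0043 -0.0075 0.2563 -1;0 0 0 0.0043 -0.0075 0.2588 -1"

```text
time: 18.23
eef_pos: [0.4593, 0.158, 0.0292]
tcp_rot: [0.792, 0.611, 0.0, 0.0]
contact_force: [-0.1, 0.3, -0.7]
opening: 0.449
finger_force: 25.3
```

Scaled: 1 mm is 0.0025, 0.5 mm is 0.0013.

Call:
send_rows --rows "0 0 0 0 0 0.0013 -1;0 0 0 0 0 0.0025 -1;0 0 0 0 0 0.0025 -1"

```text
time: 18.6
eef_pos: [0.4592, 0.158, 0.0283]
tcp_rot: [0.792, 0.611, 0.0, 0.0]
contact_force: [-1.3, 0.3, 2.7]
opening: 0.447
finger_force: 25.6
```

Scaled: -130 mm is -0.325, -80 mm is -0.2.

Call:
send_rows --rows "0 0 0 0 0 0 0;0 0 0 0 0 0 0.2;0 0 0 0 0 0 0.3;0 0 0 0 0 0 0.3;0 0 0 0 0 -0.025 0.3;0 0 0 0 0 -0.1 0.3;0 0 0 0 0 -0.2 0.4;0 0 0 0 0 -0.325 0.7"

```text
time: 19.6
eef_pos: [0.4582, 0.1578, 0.1589]
tcp_rot: [0.792, 0.611, -0.001, -0.0]
contact_force: [0.9, 1.1, -0.8]
opening: 0.847
finger_force: 0.0
```

Run:
```python
from h import *
go(.4508,-.007,.17,-45)
p=shot('wrist'); q=shot('top'); a=ortho(p,[.458,.153],.012,.06,400)[::-1,::-1,::-1]; b=ortho(p,[.4508,-.007],.008,.06,400)[::-1,::-1,::-1]
cv2.imwrite('pics/pl2.png',np.hstack([a,b]));
```

```text
t 19.6 pos [0.4582 0.1578 0.1589] psi -14.7 tilt 0.09 open 0.847
  shift [-161.3   34.6  -11.1] rz 30.3 q6-> 44
```

View pics/pl2.png

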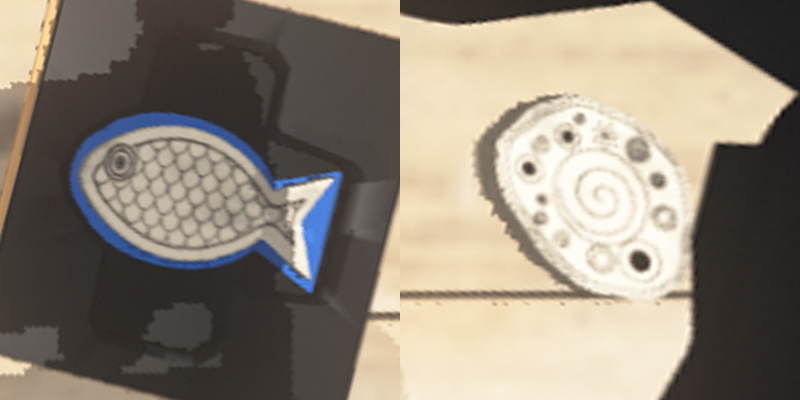

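The fish sits well centred in its cut-out with its nose correct. The pebble is at about (593,197) in the right panel, with its long axis near 40°. I move over it; from here I mostly use numbers, keeping one picture for the end.

Scaled: -161 mm is -0.4025, -100 mm is -0.25, 30 degrees is 0.3333.

Call:
send_rows --rows "0 0 0.0889 -0.05 0.0125 0 1;0 0 0.1778 -0.15 0.0325 -0.01 1;0 0 0.2667 -0.25 0.0525 -0.02 1;0 0 0.3333 -0.3375 0.0725 -0.0275 1;0 0 0.3333 -0.3875 0.085 -0.0275 1;0 0 0.3333 -0.4025 0.0875 -0.0275 1;0 0 0.3333 -0.4025 0.0875 -0.0275 1;0 0 0.3333 -0.4025 0.0875 -0.0275 1"

```text
time: 20.7
eef_pos: [0.4519, -0.006, 0.1687]
tcp_rot: [0.923, 0.386, -0.0, -0.0]
contact_force: [0.1, 0.4, 0.0]
opening: 1.001
finger_force: 0.0
```

Run:
```python
from h import *
p=shot('wrist','pebraw'); print(look(p,'clay_pebble')[:2])
for half in(.045,.05,.06): seg(p,[.4512,-.006],half=half,n=int(half*8000),name='peb%d'%(half*1000))
t=shot('top')
for half in(.045,.055,): seg(t,[.4512,-.006],half=half,n=int(half*8000))
go(.4512,-.006,.022,-46)
```

```text
[(0.8, array([ 0.4507, -0.0032,  0.0071]))]
{'cen': array([ 0.446, -0.014]), 'ang': np.float64(46.3), 'box': array([ 0.4435, -0.0189]), 'L': np.float64(98.0), 'W': np.float64(58.5), 'rect': array([444. , -19.9,  97.7,  58. ,  43.2])}
{'cen': array([ 0.4428, -0.0152]), 'ang': np.float64(41.5), 'box': array([ 0.4386, -0.0193]), 'L': np.float64(104.6), 'W': np.float64(67.0), 'rect': array([439.7, -20.6, 103.6,  65.2,  34.7])}
{'cen': array([ 0.4307, -0.0148]), 'ang': np.float64(36.9), 'box': array([ 0.421 , -0.0073]), 'L': np.float64(118.1), 'W': np.float64(108.9), 'rect': array([437. , -10.3, 111.5,  91.7,  90. ])}
{'cen': array([0.4264, 0.0156]), 'ang': np.float64(-88.0), 'box': array([0.4253, 0.0054]), 'L': np.float64(68.4), 'W': np.float64(36.4), 'rect': array([424.3,   5.2,  67.7,  36.1,  90. ])}
{'cen': array([0.4263, 0.0214]), 'ang': np.float64(-87.8), 'box': array([0.4268, 0.0107]), 'L': np.float64(77.8), 'W': np.float64(37.4), 'rect': array([420. ,  12.7,  77.3,  35.3,  77.5])}
t 20.85 pos [ 0.452  -0.006   0.1687] psi -44.6 tilt 0.01 open 1.004
  shift [ -0.5  -0.5 146.7] rz 1.4 q6-> 45
```

Scaled: 149 mm is 0.3725, 148 mm is 0.37, 2 degrees is 0.0222.

Call:
send_rows --rows "0 0 0.0222 -0.0013 -0.0013 0.1 0.7;0 0 0.0222 -0.0013 -0.0013 0.2 0.7;0 0 0.0222 -0.0013 -0.0013 0.275 0.7;0 0 0.0222 -0.0013 -0.0013 0.325 0.7;0 0 0.0222 -0.0013 -0.0013 0.35 0.7;0 0 0.0222 -0.0013 -0.0013 0.3625 0.7;0 0 0.0222 -0.0013 -0.0013 0.37 0.6;0 0 0.0222 -0.0013 -0.0013 0.3725 0.5" --grip_force 28

```text
time: 21.85
eef_pos: [0.4518, -0.0068, 0.0203]
tcp_rot: [0.929, 0.369, 0.001, 0.0]
contact_force: [1.1, -0.4, 0.3]
opening: 0.748
finger_force: 0.0
```

Scaled: -14 mm is -0.035, -4 mm is -0.01.

Call:
send_rows --rows "0 0 0 0 0 0 0.4;0 0 0 0 0 0 -1;0 0 0 0 0 0 -1;0 0 0 0 0 0 -1;0 0 0 0 0 0 -1;0 0 0 0 0 0 -1;0 0 0 0 0 -0.01 -1;0 0 0 0 0 -0.035 -1"

```text
time: 22.85
eef_pos: [0.4507, -0.0065, 0.0337]
tcp_rot: [0.929, 0.369, -0.001, -0.0]
contact_force: [-0.1, -0.2, -0.3]
opening: 0.557
finger_force: 28.9
```

Scaled: -110 mm is -0.275, -90 mm is -0.225.

Call:
send_rows --rows "0 0 0 0 0 -0.125 -1;0 0 0 0 0 -0.225 -1;0 0 0 0 0 -0.275 -1;0 0 0 0 0 -0.275 -1"

```text
time: 23.35
eef_pos: [0.4526, -0.007, 0.1461]
tcp_rot: [0.929, 0.369, 0.002, 0.002]
contact_force: [0.2, -0.2, -0.3]
opening: 0.557
finger_force: 29.1
```

Run:
```python
from h import *
go(.6365,.0135,.13,-10.5)
p=shot('wrist'); print(look(p,'clay_pebble')[:1])
```

```text
t 23.35 pos [ 0.4526 -0.007   0.1461] psi -46.7 tilt 0.3 open 0.557
  shift [147.8 111.2  17. ] rz -36.2 q6-> 12
[]
```

Scaled: 148 mm is 0.37, 111 mm is 0.2775, -36 degrees is -0.4.

Call:
send_rows --rows "0 0 -0.0667 0.05 0.0375 0 -1;0 0 -0.1333 0.125 0.095 0.0075 -1;0 0 -0.2 0.2 0.15 0.015 -1;0 0 -0.2667 0.27 0.2025 0.025 -1;0 0 -0.3333 0.33 0.2475 0.035 -1;0 0 -0.4 0.36 0.27 0.0425 -1;0 0 -0.4 0.37 0.2775 0.0425 -1;0 0 -0.4 0.37 0.2775 0.0425 -1"

```text
time: 24.45
eef_pos: [0.6343, 0.0142, 0.1254]
tcp_rot: [0.77, 0.638, -0.001, -0.001]
contact_force: [-0.4, -0.3, -0.2]
opening: 0.551
finger_force: 29.1
```

Call:
send_rows --rows "0 0 0 0 0 0 -1;0 0 0 0 0 0 -1"

```text
time: 24.7
eef_pos: [0.6347, 0.0141, 0.127]
tcp_rot: [0.77, 0.638, -0.0, 0.0]
contact_force: [-0.1, -0.4, -0.3]
opening: 0.555
finger_force: 29.1
```

Run:
```python
from h import *
p=shot('wrist','over3'); c=[.6365,.0135]; o=ortho(p,c,.006); hh=cv2.cvtColor(o,cv2.COLOR_RGB2HSV); k=biggest((hh[...,0]>95)&(hh[...,0]<125)&(hh[...,1]>120))
P=k.reshape(-1,2)[:,::-1]/319*.16-.08+np.array(c); a=np.radians(79.5);u=np.array([np.cos(a),np.sin(a)]);v=np.array([u[1],-u[0]])
print('max +y',((P-c)@u).max(),'x range',((P-c)@v).min(),((P-c)@v).max())
go(.6365,.0135,.0265,-10.5); print(look(p,'shaving_brush')[:1])
```

```text
max +y 0.036988669789357095 x range -0.029316930509138545 0.030377619675685273
t 24.75 pos [0.6348 0.0141 0.1271] psi -10.7 tilt 0.01 open 0.553
  shift [ -0.2   1.7 100.6] rz -0.2 q6-> 12
[(0.86, array([0.6262, 0.1374, 0.0421]))]
```

Scaled: 99.5 mm is 0.2488, 1.7 mm is 0.0043.

Call:
send_rows --rows "0 0 0 0 0.0043 0.0625 -1;0 0 0 0 0.0043 0.1375 -1;0 0 0 0 0.0043 0.1875 -1;0 0 0 0 0.0043 0.215 -1;0 0 0 0 0.0043 0.23 -1;0 0 0 0 0.0043 0.24 -1;0 0 0 0 0.0043 0.2463 -1;0 0 0 0 0.0043 0.2488 -1"

```text
time: 25.8
eef_pos: [0.6371, 0.0138, 0.0277]
tcp_rot: [0.77, 0.638, 0.0, 0.0]
contact_force: [1.0, 0.2, -0.2]
opening: 0.561
finger_force: 29.1
```

Call:
send_rows --rows "0 0 0 0 0 0.0013 -1;0 0 0 0 0 0.0025 -1;0 0 0 0 0 0.0025 -1"

```text
time: 26.18
eef_pos: [0.637, 0.0138, 0.0268]
tcp_rot: [0.77, 0.638, 0.0, 0.0]
contact_force: [-1.7, 0.2, 2.0]
opening: 0.554
finger_force: 29.4
```

Call:
send_rows --rows "0 0 0 0 0 0.0008 0.2;0 0 0 0 0 0.0008 0.4;0 0 0 0 0 0.0008 0.5;0 0 0 0 0 0.0008 0.5;0 0 0 0 0 -0.025 0.5;0 0 0 0 0 -0.1 0.5;0 0 0 0 0 -0.2 0.6;0 0 0 0 0 -0.325 0.8"

```text
time: 27.18
eef_pos: [0.6361, 0.0139, 0.1572]
tcp_rot: [0.77, 0.638, -0.001, -0.001]
contact_force: [-0.1, -0.5, 0.1]
opening: 0.899
finger_force: 0.0
```

Run:
```python
from h import *
p=shot('wrist'); print(look(p,'clay_pebble')[:2])
def blue(z):
    c=[.6365,.0135]; o=ortho(p,c,z); hh=cv2.cvtColor(o,cv2.COLOR_RGB2HSV); m=(hh[...,0]>95)&(hh[...,0]<125)&(hh[...,1]>120); k=biggest(m); print('blue',describe(k,c))
    cs=cv2.convexHull(k); f=np.zeros(m.shape,np.uint8); cv2.drawContours(f,[k],-1,1,-1); inner=biggest((f>0)&~m); print('plaque',describe(inner,c))
try: blue(.012)
except Exception as e: print(e)
q=shot('top')
for c in([.627,-.143],): print(look(q,'clay_shell')[:1]); seg(q,c,half=.055,n=440)
go(.627,-.143,.2,-61)
```

```text
[(0.61, array([0.6353, 0.015 , 0.012 ]))]
min() iterable argument is empty
[(0.6, array([ 0.6273, -0.1438,  0.0097]))]
{'cen': array([ 0.6243, -0.1562]), 'ang': np.float64(41.1), 'box': array([ 0.6261, -0.1612]), 'L': np.float64(125.4), 'W': np.float64(100.3), 'rect': array([ 619.1, -150.4,   94.2,   95.2,   -0. ])}
t 27.38 pos [0.6378 0.0137 0.1589] psi -10.7 tilt 0.25 open 0.9
  shift [-156.    18.5  -41.1] rz 50.3 q6-> 48
```

The network puts the pebble at the cut-out centre. The last plaque is the shell: straight edge at about 29°, arc towards -61°. I move over it.

Scaled: -156 mm is -0.39, -155 mm is -0.3875, 50 degrees is 0.5556.

Call:
send_rows --rows "0 0 0.0889 -0.05 0.005 -0.025 1;0 0 0.1778 -0.1375 0.015 -0.05 1;0 0 0.2667 -0.225 0.025 -0.075 1;0 0 0.3556 -0.3 0.035 -0.1025 1;0 0 0.4444 -0.3625 0.0425 -0.1025 1;0 0 0.5333 -0.3875 0.045 -0.1025 1;0 0 0.5556 -0.39 0.045 -0.1025 1;0 0 0.5556 -0.39 0.045 -0.1025 1"

```text
time: 28.38
eef_pos: [0.6251, -0.1423, 0.1961]
tcp_rot: [0.967, 0.254, -0.001, -0.001]
contact_force: [0.4, 0.4, 0.3]
opening: 0.999
finger_force: 0.0
```

```bash
cat > shell.py <<'E'
from h import *
import itertools
p=shot('wrist','shellraw'); print(look(p,'clay_shell')[:1])
c=[.627,-.143]; n=520; half=.065; o=ortho(p,c,.008,half,n); f=cv2.GaussianBlur(o,(7,7),0).astype(float)
S=(f[...,0]-f[...,2])/(f.sum(2)+1)
best=[]
for t in np.linspace(np.percentile(S,2),np.percentile(S,80),40):
    try:
        k=biggest(cv2.morphologyEx((S<t).astype(np.uint8),cv2.MORPH_CLOSE,np.ones((15,15)))); d=describe(k,c,half,n); best.append((abs(d['rect'][2:4].max()-90)+abs(d['rect'][2:4].min()-55),t,d))
    except ValueError: pass
best.sort(key=lambda b:b[0])
for b in best[:4]: print(b[0].round(1),b[2])
cv2.imwrite('pics/shello.png',o[::-1,::-1,::-1])
go(.627,-.143,.02,-61)
E
python3 shell.py
```

```text
[(0.96, array([ 0.632 , -0.1424,  0.0041]))]
23.4 {'cen': array([ 0.6225, -0.1563]), 'ang': np.float64(-68.6), 'box': array([ 0.6267, -0.1679]), 'L': np.float64(95.2), 'W': np.float64(79.6), 'rect': array([ 618.3, -162.8,   70.2,   98.2,    6.7])}
39.0 {'cen': array([ 0.6283, -0.1513]), 'ang': np.float64(72.7), 'box': array([ 0.6277, -0.1517]), 'L': np.float64(104.5), 'W': np.float64(86.9), 'rect': array([ 623.2, -154.3,  103.8,   80.2,   82.3])}
40.0 {'cen': array([ 0.6296, -0.1515]), 'ang': np.float64(68.3), 'box': array([ 0.63  , -0.1521]), 'L': np.float64(106.9), 'W': np.float64(90.3), 'rect': array([ 624.3, -156.5,  102.9,   82.1,   88.3])}
41.5 {'cen': array([ 0.6289, -0.1524]), 'ang': np.float64(65.8), 'box': array([ 0.6322, -0.1523]), 'L': np.float64(106.9), 'W': np.float64(93.6), 'rect': array([ 623.4, -155. ,  105. ,   81.5,   84.7])}
t 28.48 pos [ 0.6254 -0.1421  0.1967] psi -60.6 tilt 0.06 open 0.997
  shift [  1.    1.8 176.7] rz 0.4 q6-> 48
```

```bash
cat > gc.py <<'E'
from h import *
p=shot('wrist'); c=np.array([.627,-.143]); n=520; half=.065; o=np.ascontiguousarray(ortho(p,c,.008,half,n)[...,::-1])
def model(cx,cy,ang,grow):  # half-moon polygon in patch pixels
    t=np.linspace(-np.pi/2,np.pi/2,60); q=np.c_[-.0275+(.055+grow)*np.cos(t),(.045+grow)*np.sin(t)]
    q=np.vstack([[-.0275-grow,-.045-grow],q,[-.0275-grow,.045+grow]])
    a=np.radians(ang); w=q@np.array([[np.cos(a),np.sin(a)],[-np.sin(a),np.cos(a)]])+[cx,cy]
    return ((w-c+half)/(2*half)*(n-1))[:,::-1].round().astype(np.int32)
m=np.zeros((n,n),np.uint8)
cx,cy,ang=.628,-.1435,-61
cv2.fillPoly(m,[model(cx,cy,ang,.008)],3); cv2.fillPoly(m,[model(cx-.0,cy,ang,-.010)],1)
b,f=np.zeros((1,65)),np.zeros((1,65)); cv2.grabCut(o,m,None,b,f,6,cv2.GC_INIT_WITH_MASK)
k=biggest((m==1)|(m==3)); print(describe(k,c,half,n))
# model fit: match visible gradient along outline
g=cv2.GaussianBlur(cv2.cvtColor(o,cv2.COLOR_BGR2GRAY),(5,5),0).astype(float); e=np.zeros((n,n),np.uint8); cv2.drawContours(e,[k],-1,255,1); D=cv2.distanceTransform(255-e,cv2.DIST_L2,5)
from scipy.optimize import minimize
def cost(v):
    P=np.zeros((n,n),np.uint8); cv2.polylines(P,[model(v[0]/1e3,v[1]/1e3,v[2],0)],True,1,1); return np.minimum(D[P>0],24).mean()
r=minimize(cost,[628,-143.5,-61],method='Nelder-Mead',options=dict(initial_simplex=[[628,-143.5,-61],[633,-143.5,-61],[628,-138,-61],[628,-143.5,-53]])); print(r.x.round(1),r.fun)
cv2.drawContours(o,[k],-1,(0,0,255),1); cv2.polylines(o,[model(r.x[0]/1e3,r.x[1]/1e3,r.x[2],0)],True,(0,255,0),1); cv2.imwrite('pics/gc.png',o[::-1,::-1])
go(r.x[0]/1e3,r.x[1]/1e3,.0195,r.x[2])
E
python3 gc.py
```

```text
{'cen': array([ 0.6299, -0.1424]), 'ang': np.float64(29.0), 'box': array([ 0.6306, -0.1453]), 'L': np.float64(89.4), 'W': np.float64(55.7), 'rect': array([ 631.4, -144.4,   89.4,   55.3,   33.4])}
[ 632.2 -146.   -61. ] 4.812941074371338
t 28.52 pos [ 0.6255 -0.1421  0.1969] psi -60.6 tilt 0.04 open 1.0
  shift [  3.9   6.8 177.4] rz 0.4 q6-> 48
```

GrabCut gives 89.4 x 55.7 mm at (0.6306, -0.1453), 29°, which matches the spec. I go down and grip.

Scaled: 178 mm is 0.445, 5.3 mm is 0.0133, 0.4 degrees is 0.0044.

Call:
send_rows --rows "0 0 0.0044 0.0075 0.0133 0.1 0.9;0 0 0.0044 0.0075 0.0133 0.2125 0.9;0 0 0.0044 0.0075 0.0133 0.3125 0.9;0 0 0.0044 0.0075 0.0133 0.375 0.9;0 0 0.0044 0.0075 0.0133 0.4125 0.9;0 0 0.0044 0.0075 0.0133 0.4325 0.85;0 0 0.0044 0.0075 0.0133 0.4413 0.8;0 0 0.0044 0.0075 0.0133 0.445 0.7" --grip_force 30

```text
time: 29.52
eef_pos: [0.6315, -0.1462, 0.0203]
tcp_rot: [0.968, 0.25, 0.001, 0.001]
contact_force: [0.3, -0.0, 0.1]
opening: 0.849
finger_force: 0.0
```

Scaled: -14 mm is -0.035, -4 mm is -0.01.

Call:
send_rows --rows "0 0 0 0 0 0 0.5;0 0 0 0 0 0 -1;0 0 0 0 0 0 -1;0 0 0 0 0 0 -1;0 0 0 0 0 0 -1;0 0 0 0 0 0 -1;0 0 0 0 0 -0.01 -1;0 0 0 0 0 -0.035 -1"

```text
time: 30.52
eef_pos: [0.6298, -0.1456, 0.0323]
tcp_rot: [0.968, 0.25, -0.001, -0.001]
contact_force: [-0.6, -0.4, -0.0]
opening: 0.614
finger_force: 31.4
```

Scaled: -110 mm is -0.275, -90 mm is -0.225.

Call:
send_rows --rows "0 0 0 0 0 -0.125 -1;0 0 0 0 0 -0.225 -1;0 0 0 0 0 -0.275 -1;0 0 0 0 0 -0.275 -1;0 0 0 0 0 -0.275 -1"

```text
time: 31.15
eef_pos: [0.6296, -0.1455, 0.141]
tcp_rot: [0.968, 0.25, -0.002, -0.001]
contact_force: [0.1, -0.5, -1.0]
opening: 0.611
finger_force: 31.7
```

Run:
```python
from h import *
go(.452,-.1695,.13,6.7)
p=shot('wrist','held4'); print(look(p,'clay_shell')[:1])
```

```text
t 31.15 pos [ 0.6296 -0.1455  0.141 ] psi -61.1 tilt 0.22 open 0.611
  shift [-167.   -64.8   11.6] rz -67.8 q6-> -27
[(0.87, array([ 0.6299, -0.1436,  0.1264]))]
```

Scaled: -167 mm is -0.4175, -158 mm is -0.395, -68 degrees is -0.7556.

Call:
send_rows --rows "0 0 -0.1 -0.05 -0.02 0 -1;0 0 -0.2 -0.125 -0.0475 0.0075 -1;0 0 -0.3 -0.2 -0.0775 0.015 -1;0 0 -0.4 -0.275 -0.1075 0.0225 -1;0 0 -0.5 -0.345 -0.135 0.03 -1;0 0 -0.6 -0.395 -0.1525 0.03 -1;0 0 -0.6889 -0.4175 -0.1625 0.03 -1;0 0 -0.7556 -0.4175 -0.1625 0.03 -1"

```text
time: 32.25
eef_pos: [0.4517, -0.1694, 0.1298]
tcp_rot: [0.662, 0.749, -0.0, -0.002]
contact_force: [0.4, 0.4, -0.4]
opening: 0.608
finger_force: 31.7
```

Call:
send_rows --rows "0 0 0 0 0 0 -1;0 0 0 0 0 0 -1"

```text
time: 32.5
eef_pos: [0.453, -0.1697, 0.1306]
tcp_rot: [0.664, 0.748, -0.0, -0.001]
contact_force: [0.1, -0.3, -0.1]
opening: 0.613
finger_force: 31.7
```

Run:
```python
from h import *
p=shot('wrist','over4'); c=[.452,-.1695]; o=ortho(p,c,.006); hh=cv2.cvtColor(o,cv2.COLOR_RGB2HSV); k=biggest((hh[...,0]>95)&(hh[...,0]<125)&(hh[...,1]>120))
P=k.reshape(-1,2)[:,::-1]/319*.16-.08+np.array(c); a=np.radians(96.7);u=np.array([np.cos(a),np.sin(a)]);v=np.array([u[1],-u[0]])
print('max +y',((P-c)@u).max(),'x range',((P-c)@v).min(),((P-c)@v).max())
go(.452,-.1695,.0265,6.7)
```

```text
max +y 0.04830109276884788 x range -0.03084349595648462 0.03224645967911567
t 32.55 pos [ 0.4531 -0.1697  0.1308] psi 6.9 tilt 0.06 open 0.611
  shift [  0.2  -1.  104.3] rz 0.2 q6-> -27
```

Scaled: 104 mm is 0.26, 103 mm is 0.2575.

Call:
send_rows --rows "0 0 0 0 -0.0013 0.0625 -1;0 0 0 0 -0.0013 0.1375 -1;0 0 0 0 -0.0013 0.195 -1;0 0 0 0 -0.0013 0.225 -1;0 0 0 0 -0.0013 0.2425 -1;0 0 0 0 -0.0013 0.2525 -1;0 0 0 0 -0.0013 0.2575 -1;0 0 0 0 -0.0013 0.26 -1"

```text
time: 33.55
eef_pos: [0.4531, -0.1702, 0.0278]
tcp_rot: [0.663, 0.749, 0.0, 0.001]
contact_force: [0.4, 0.8, -1.2]
opening: 0.61
finger_force: 31.7
```

Scaled: 1 mm is 0.0025, 0.5 mm is 0.0013.

Call:
send_rows --rows "0 0 0 0 0 0.0013 -1;0 0 0 0 0 0.0025 -1;0 0 0 0 0 0.0025 -1"

```text
time: 33.92
eef_pos: [0.4529, -0.17, 0.0265]
tcp_rot: [0.663, 0.749, 0.0, 0.0]
contact_force: [0.7, 0.8, -0.3]
opening: 0.612
finger_force: 31.9
```

Scaled: 1 mm is 0.0025, 0.5 mm is 0.0013.

Call:
send_rows --rows "0 0 0 0 0 0.0013 -1;0 0 0 0 0 0.0025 -1;0 0 0 0 0 0.0025 -1"

```text
time: 34.3
eef_pos: [0.4529, -0.17, 0.0264]
tcp_rot: [0.663, 0.749, -0.0, -0.0]
contact_force: [-4.2, 1.6, 8.0]
opening: 0.612
finger_force: 33.0
```

Touched down. I release, rise, and check with the last picture.

Scaled: -140 mm is -0.35, -80 mm is -0.2.

Call:
send_rows --rows "0 0 0 0 0 -0.0008 0.3;0 0 0 0 0 -0.0008 0.5;0 0 0 0 0 -0.0008 0.6;0 0 0 0 0 -0.0008 0.6;0 0 0 0 0 -0.025 0.6;0 0 0 0 0 -0.1 0.6;0 0 0 0 0 -0.2 0.7;0 0 0 0 0 -0.35 0.8"

```text
time: 35.3
eef_pos: [0.4515, -0.1692, 0.1656]
tcp_rot: [0.663, 0.749, -0.0, -0.002]
contact_force: [0.3, -0.6, 0.5]
opening: 0.9
finger_force: 0.0
```

Scaled: 160 mm is 0.4, 140 mm is 0.35.

Call:
send_rows --rows "0 0 0 0.25 0.25 -0.15 1;0 0 0 0.15 0.15 -0.15 1;0 0 0 0.275 0.25 -0.2 1;0 0 0 0.4 0.35 -0.25 1;0 0 0 0.4 0.35 -0.25 1"

```text
time: 35.92
eef_pos: [0.5742, 0.0086, 0.2681]
tcp_rot: [0.661, 0.75, 0.001, 0.002]
contact_force: [0.6, -0.3, 0.1]
opening: 0.994
finger_force: 0.0
```

Run:
```python
from h import *
p=shot('top'); q=shot('scene')
for n in NAMES[:4]+['shaving_brush']: print(n,look(p,n)[:1],look(q,n)[:1])
F=dict(fish=(.458,.153),shell=(.452,-.1695),pebble=(.6365,.0135),chip=(.4535,-.3215))
a=[ortho(p,c,.010,.06,300)[::-1,::-1,::-1] for c in F.values()]
cv2.imwrite('pics/fin.png',np.vstack([np.hstack(a[:2]),np.hstack(a[2:])]))
```

```text
clay_fish [] [(0.74, array([0.4581, 0.1533, 0.0196]))]
clay_shell [(0.87, array([ 0.4502, -0.17  ,  0.0128]))] [(0.75, array([0.6282, 0.0114, 0.0155]))]
clay_pebble [] [(0.78, array([0.6287, 0.0116, 0.0177]))]
clay_chip [(0.78, array([ 0.4506, -0.3223,  0.0147]))] [(0.55, array([ 0.4509, -0.3225,  0.015 ]))]
shaving_brush [] [(0.79, array([0.612 , 0.1373, 0.0328]))]
```

View pics/fin.png

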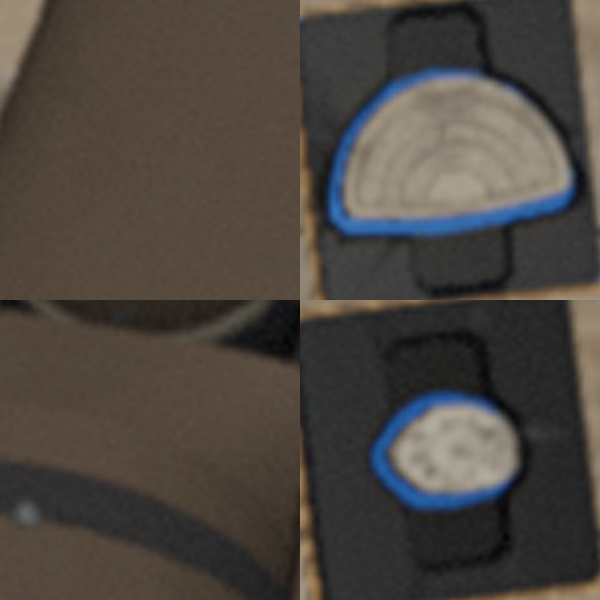

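The shell and chip are seated inside their outlines, the fish was seen seated earlier, and the brush is in place. I clear the arm away and check the pebble and fish numerically.

Scaled: -300 mm is -0.75, -250 mm is -0.625.

Call:
send_rows --rows "0 0 0 -0.125 0 0 1;0 0 0 -0.25 0 0 1;0 0 0 -0.375 0 0 1;0 0 0 -0.5 0 0 1;0 0 0 -0.625 0 0 1;0 0 0 -0.75 0 0 1;0 0 0 -0.75 0 0 1;0 0 0 -0.75 0 0 1"

```text
time: 37.52
eef_pos: [0.6083, -0.2918, 0.2649]
tcp_rot: [0.663, 0.748, 0.0, -0.001]
contact_force: [-0.2, 0.2, -0.7]
opening: 1.005
finger_force: 0.0
```

Run:
```python
from h import *
p=shot('top')
for n,c in dict(fish=(.458,.153),shell=(.452,-.1695),pebble=(.6365,.0135),chip=(.4535,-.3215)).items():
    o=ortho(p,c,.0145,.06,240); h=cv2.cvtColor(cv2.GaussianBlur(o,(3,3),0),cv2.COLOR_RGB2HSV)
    try: d=describe(biggest((h[...,2]>85)&(h[...,1]<90)),c,.06,240); print(n,'plaque',d['box'],d['ang'],d['L'],d['W'],'want',c)
    except ValueError as e: print(n,'hidden')
for n in('clay_fish','clay_pebble','shaving_brush'): print(n,look(p,n)[:1])
```

```text
fish plaque [0.4582 0.1547] 76.2 75.4 41.8 want (0.458, 0.153)
shell plaque [ 0.4519 -0.1714] -85.8 90.6 50.8 want (0.452, -0.1695)
pebble plaque [0.6364 0.013 ] 75.6 70.9 52.2 want (0.6365, 0.0135)
chip hidden
clay_fish [(0.88, array([0.4602, 0.1572, 0.0181]))]
clay_pebble [(0.94, array([0.6359, 0.0164, 0.0168]))]
shaving_brush [(0.76, array([0.6127, 0.1405, 0.0391]))]
```

All four are within about 2–3 mm and a few degrees, and the brush hasn't moved. I hand the job in.

```bash
python3 -c "
from plant import ctrl
print(ctrl.sign_off())"
```

```text
the job is handed in; nothing more can be done
None
```

All four plaques are in their own inserts, measured within about 2–3 mm of centre, and the shaving brush still stands where it was; I handed the job in at about 38 s, and no verdict came back.

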